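# Seat a column's end plug with the bar clamp

## Task

On the lab bench a glass column lies in the cradle of the bolted-down one-hand bar clamp. Squeeze the clamp's sprung trigger, stroke after stroke, to walk its jaw onto the white end plug and press the plug in until it seats firmly on the hard disc hidden inside the glass; stop as soon as the trigger goes stiff, for over-pressing cracks the glass. Then let go of the trigger and press the release tab so that the jaw springs back well clear, leaving the column in its cradle with the plug pressed home; move the jaw only with trigger and tab, do not handle the column, and leave the other things where they are.

Things in the scene. Friction and masses are not known exactly. Their poses are not given: they have to be found in the camera images.
- clamp: One-hand bar clamp, bolted down, rigid, needs no counter-hold. Base plate 400 x 120 x 12 mm. Grey trigger in front of an upright black handle; steel bar 75 to 95 mm above the bench slides through the body. Origin: bench level below the body. +x along the bar from moving jaw to handle. A squeeze pulls trigger, bar and moving jaw to +x; a brake keeps them there until the tab is pressed.
- handle (a point): Centre of the upright fixed handle, 20 mm thick along the clamp's x, 28 mm wide, its top 205 mm above the bench. It is rigid and need not be held: the trigger stands in front of it (-x side) and is pushed towards it; 25 mm lie free between the two at rest.
- trigger_lip (a point): Foremost (-x) point of the rounded lip near the trigger's free end, 181 mm above the bench at rest; lip 28 mm wide across the bar, 16 mm high; the trigger ends 15 mm above this point. Push it to the clamp's +x, e.g. with shut fingers pointing down, at 40 mm/s or slower. Stroke 31 mm, then a hard stop; the first 3 to 6 mm are free play, the rest moves the jaw 8 to 10 mm. Let it come back fully between strokes.
- trigger (a joint): Angle of the trigger, rad: 0 at rest, 0.28 at its stop; springs back. Push on the lip along the bar: 2 to 3.5 N from its spring, 3 to 6 N in all while the jaw walks free, 5 to 8 N while the plug slides (besides, up to 6 N of rubbing up and down the fingers); with the plug seated it climbs by 1 to 1.5 N per mm. 12 to 15 N is right (15 to 30 N at the jaw), above 17 N is dangerous.
- tab_top (a point): Centre of the top of the grey release tab, a level ribbed plate 28 x 28 x 5 mm, 133 mm above the bench, over the bar, 80 mm from the trigger lip towards the moving jaw. Press straight down, 2 to 8 N: frees the bar after 1 to 3 mm, stop at 10 mm, springs back up. With tab held down and trigger at rest a light spring (2 to 3.5 N) slides bar and jaw back to fully open in about 0.7 s.
- jaw: The bar with the moving jaw, a black block 22 x 34 x 84 mm hung from the bar's far (-x) end; rubber pad that gives 1 mm per 12 N. Origin and axes as jaw_face. The jaw must bear on the plug with at least 12 N for 0.3 s (the plug slides at 5 N, so this comes only once it is seated); above 40 N the glass cracks.
- jaw_face (a point): Middle of the moving jaw's pad face, 40 mm above the bench, below the bar; x axis as the clamp's, towards the plug. Fully open it lies at x -240 mm in the clamp's frame.
- column: Glass column, 32 mm across, 130 mm long, lying along the bar in two white V blocks, its capped rear (+x) end 1 to 6 mm short of the fixed jaw, up to which it slides when pushed. Origin: on its axis, half-way along, 40 mm above the bench; x axis along the clamp's +x.
- plug_face (a point): Centre of the outer face of the white push-in plug at the column's -x end: flange 29 mm across, 6 mm thick, shank 25 mm across. At the start the face stands 20 to 24 mm out of the glass. The depth of the disc inside differs from column to column: the plug is home after a further 4 to 18 mm, and only the rising force tells. It stays where it is pushed.
- wrench: Bystander: open-ended wrench 150 mm long lying on the bench beyond the clamp.
- vial_a: Bystander: 12 x 32 mm glass vial with a cap, standing beside the clamp.
- vial_b: Bystander: a second such vial.
- spare_plug: Bystander: spare plug standing on its flange beside the clamp, 29 mm across, 40 mm tall.
- jar: Bystander: jar 56 mm across, 55 mm tall.
- beaker: Bystander: glass beaker 66 mm across, 80 mm tall.
- bottle: Bystander: amber bottle 56 mm across, 105 mm tall.
Mind the look-alikes: they are no part of the job. What is shaped like the column but green or orange is not meant.

How it is judged:
On the way, in this order (a step that is already met when the one before it is completed fails the run):
1. The jaw presses the plug home: it bears on the column's plug with at least 12 N for 0.3 s (contact force between jaw and column above 12 N), for 0.3 s.
2. The release tab has let the jaw spring back, 15 mm or more clear of the plug (x of plug_face in the frame of jaw_face above 0.015 m), for 0.2 s.
At the end, for the whole second after the job is handed in: The jaw is at rest 15 mm or more clear of the plug's face, the trigger is back at rest (below 0.04 rad), the column lies still in its cradle, less than 20 mm from where it began and in line with the bar (0.08 rad), and the plug is still pressed in: its face at most 18 mm out of the glass (x of plug_face in the frame of jaw_face above 0.015 m and value of joint trigger below 0.04 rad and linear speed of each of jaw, column below 0.01 m/s and distance of column from where it was at the start of the episode below 0.02 m and angle between the x axis of column and the x axis of clamp, either way round below 0.08 rad and x of plug_face in the frame of column above -0.083 m); the robot touches nothing.
It fails at once if the jaw presses the plug or column with more than 40 N (glass cracks) (contact force between jaw and column above 40 N).
It fails at once if the robot pushes the jaw or its bar directly (over 2 N) (contact force between any of the fingers, the arm and jaw above 2 N).
It fails at once if the robot handles the column or its plug (over 2 N) (contact force between any of the fingers, the arm and column above 2 N).
It fails at once if a bystander is moved by more than 30 mm (distance of any of wrench, vial_a, vial_b, spare_plug, jar, beaker, bottle from where it was at the start of the episode above 0.03 m).
It also fails if it takes over 69 s, if anything falls off the work surface, if the arm or the gripper's body presses on something with over 40 N, if the wrist force passes 120 N, or if a joint passes its speed limit or range.

## Robot

A 6-joint arm with a two-finger parallel gripper is mounted at the origin on the work surface. World frame = base frame: x ahead of the robot, y to its left, z up, the work surface at z = 0. Lengths are in m, angles in rad, forces in N, time in s.
With the tool pointing down it reaches from about 0.375 to 0.9 m from the base axis. Payload 3.1 kg.
Tool frame: the origin (TCP) lies at the very end of the fingers, on their centre line; the grasp point (between the pads) lies 19 mm behind it (manip.hold_point_z is the distance from the TCP to the grasp point, in m); y points along the fingers, z is the direction in which the jaws open and shut, and the axes are right-handed (so a half turn about y gives the same grasp; the last joint's range is limited). The gripper opens to 85 mm and grips with 20 to 120 N. Pads are 22 mm wide; open, the fingers measure 114 mm over their backs; the gripper's body (76 mm by 85 mm) begins 54 mm behind the grasp point. The pads swing forward as they close: fully open they stand 13 mm farther back than shut.
Start: joints at [-1.391, 0.527, 1.433, -0, 1.181, -0.178], TCP at [0.219, -0.585, 0.231] pointing down, gripper open.
Joint ranges: [-3.08, 3.08], [-0.75, 2.2], [0.22, 2.44], [-1.43, 4.57], [0, 2.65], [-2.85, 2.85]. Speed limits (rad/s): [2.79, 2.79, 3.14, 3.14, 3.14, 3.14].

## Interface

Orientations are given as a unit quaternion [x, y, z, w].
In Python, from station import manip, eyes, workorder gives the robot as it stands. The module is installed in compiled form; this text tells all that it offers.
- The arm moves only by the shell command python3 -m jog 'ROWS' [OPENING] [FORCE]. ROWS is JSON, a list of rows, each a list of 2 entries, a list of its own where there are three numbers: the shift along the tool's x, y, z in cm, then the turn about the tool's y in rad. A call has 1 to 20 rows; each row is the pose to reach, as a shift and turn from the pose commanded when the call began, along the tool's axes at that moment; what a row does not reach only later rows make up. A row lasts 1/12 s, in which the tool goes at most 41.7 mm and 7.16 degrees, less where a joint would pass 70% of its speed; a pose out of reach is approached as far as the arm can. A call with a gripper value outside its range is refused whole. OPENING is the finger opening in cm, from 0 to 8.54, set as the call begins (- or left out, the last holds). The fingers move at their own pace and stop on an object; FORCE is the grip in N (left out, the last holds). Time passes only in rows, so rows that repeat a pose let the fingers close. It gives the time, the measured TCP pose, the force and the opening at its end, in the units of the state.
- manip.sense(): the state, without advancing time (a new reading comes with each control period).
- eyes.snapshot(name): name is "scene" or "side" or "wrist"; returns a dict with "frame" (420x560x3 uint8, red, green, blue), "vfov" (degrees; the focal length in pixels is half the picture's height over the tangent of half this angle, whatever the lens; pixels are square), "cx", "cy" (the principal point, pixels), "rvec" (rotation vector, rad) and "tvec" (3), from world to camera coordinates, as OpenCV has them. Camera axes: x right, y down, z forward; pixel columns grow to the right and rows downward; lengths in m; the calibration is good to about 2 mm. A picture is of the moment at which its call begins. There is no depth.
- workorder.sign_off(): hands the job in, once; it reports no verdict.
The state is a dict: "t": time; "q": joint angles; "qd": joint speeds; "tau": joint torques, N m; "tcp_pos": TCP position; "tool_rot": TCP orientation; "force": force on the tool from outside, world axes, zero at the start; "ft_torque": the same for the moment, N m; "finger_gap": opening from 0.0 (shut) to 1.0 (fully open).
Only numpy, scipy, OpenCV 4.12 (cv2) and the standard library are available. Lean on these libraries where they do the work, as an engineer would, in place of code of your own. Each camera call takes 0.05 s, during which the arm holds its last target. There are 200 camera calls.

## Working session

There is one attempt and no reset: what is moved stays moved. The work goes in short steps, Python scripts to look and compute and a shell command to move; the robot and the scene stay as the last step left them, time stands still between calls to the robot, and variables do not carry over. Pictures are saved under pics/ and viewed, about 8 in all and at most 12, crops included, and the job is handed in when it is done.

```bash
mkdir -p pics; cat > h.py <<'E'
import numpy as np, cv2
from station import manip, eyes, workorder
def snap(n,fn):
    s=eyes.snapshot(n); cv2.imwrite('pics/'+fn,s['frame'][:,:,::-1]); np.save('pics/'+fn+'.npy',s,allow_pickle=True); return s
def ld(fn): return np.load('pics/'+fn+'.npy',allow_pickle=True).item()
def ray(s,u,v):
    f=s['frame'].shape[0]/2/np.tan(np.radians(s['vfov'])/2)
    R=cv2.Rodrigues(np.array(s['rvec'],float))[0]; t=np.array(s['tvec'],float).ravel()
    d=R.T@np.array([(u-s['cx'])/f,(v-s['cy'])/f,1]); return -R.T@t,d
def onz(s,u,v,z):
    o,d=ray(s,u,v); return o+d*(z-o[2])/d[2]
def proj(s,p):
    f=s['frame'].shape[0]/2/np.tan(np.radians(s['vfov'])/2)
    R=cv2.Rodrigues(np.array(s['rvec'],float))[0]; c=R@np.array(p)+np.array(s['tvec'],float).ravel()
    return np.array([s['cx'],s['cy']])+f*c[:2]/c[2]
def tri(a,b):
    A=[];y=[]
    for s,u,v in (a,b):
        o,d=ray(s,u,v); d/=np.linalg.norm(d); P=np.eye(3)-np.outer(d,d); A.append(P); y.append(P@o)
    return np.linalg.lstsq(np.vstack(A),np.hstack(y),rcond=None)[0]
E
python3 - <<'E'
from h import *
a=snap('scene','a.png'); b=snap('side','b.png')
for s in(a,b): print(ray(s,s['cx'],s['cy']),s['vfov'])
st=manip.sense(); print({k:np.round(v,3) for k,v in st.items()})
from scipy.spatial.transform import Rotation as Ro
print(Ro.from_quat(st['tool_rot']).as_matrix().round(3))
E
```

```text
(array([ 0.86223968, -0.26122557,  0.8977439 ]), array([-0.32261419,  0.36205804, -0.87454792])) 56.15638173666192
(array([ 0.48292047, -0.55781544,  0.51323423]), array([ 0.09773969,  0.83454564, -0.54219972])) 52.189585858146785
{'t': np.float64(0.1), 'q': array([-1.391,  0.528,  1.434, -0.   ,  1.181, -0.179]), 'qd': array([ 0.002, -0.002, -0.004,  0.001, -0.002, -0.   ]), 'tau': array([ 0.0000e+00, -4.4331e+01, -1.7859e+01, -0.0000e+00,  4.0000e-03,
       -0.0000e+00]), 'tcp_pos': array([ 0.219, -0.585,  0.23 ]), 'tool_rot': array([-0.126,  0.696, -0.695,  0.126]), 'force': array([0.731, 0.943, 0.303]), 'ft_torque': array([-0.015, -0.029,  0.03 ]), 'finger_gap': np.float64(0.998)}
[[-0.936 -0.     0.351]
 [-0.351  0.002 -0.936]
 [-0.    -1.    -0.002]]
```

View pics/a.png

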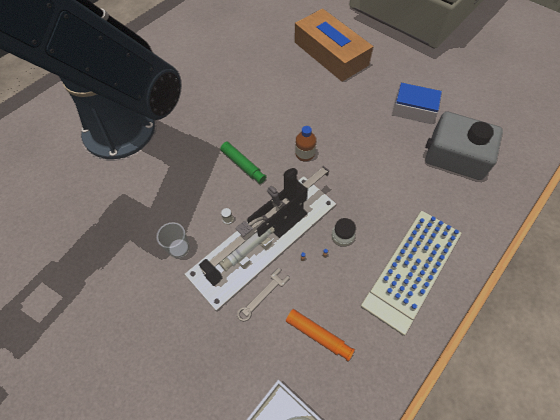

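View pics/b.png

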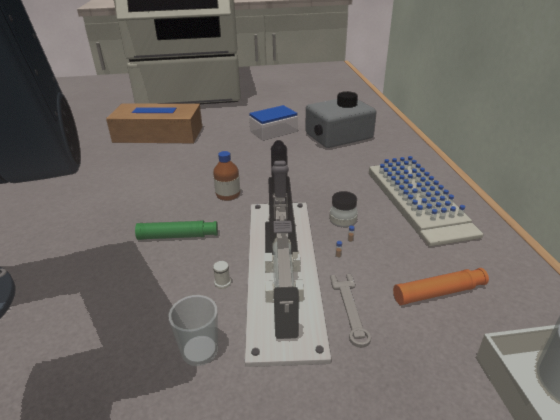

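Scene: clamp at about (260,235), jaw near (210,270), handle at (295,185). Side: the bar runs up the picture, jaw (287,310), tab (283,228), handle (279,160). The clear column in the clamp is the one meant; the green and orange ones, lying loose, are look-alikes. I'll enlarge both to confirm.

```bash
python3 - <<'E'
from h import *
a=ld('a.png');b=ld('b.png')
A=cv2.resize(a['frame'][160:310,180:345],None,fx=2.42,fy=2.42*1,interpolation=cv2.INTER_CUBIC)
A=cv2.resize(a['frame'][155:305,180:345],(440,400),interpolation=cv2.INTER_CUBIC)
B=cv2.resize(b['frame'][130:355,235:333],(0,0),fx=2.667,fy=2.667,interpolation=cv2.INTER_CUBIC)
C=np.zeros((600,440+B.shape[1],3),np.uint8);C[:400,:440]=A;C[:,440:]=B[:600]
cv2.imwrite('pics/c.png',C[:,:,::-1]);print(C.shape)
for s,n in((a,'a'),(b,'b')):
    h=cv2.cvtColor(s['frame'],cv2.COLOR_RGB2HSV)
    m=((h[:,:,1]<25)&(h[:,:,2]>165)).astype(np.uint8)
    m=cv2.morphologyEx(m,cv2.MORPH_CLOSE,np.ones((5,5)))
    cs=cv2.findContours(m,0,2)[0]
    for c in sorted(cs,key=cv2.contourArea)[::-1][:3]:
        print(n,cv2.contourArea(c),cv2.minAreaRect(c)[0],cv2.approxPolyDP(cv2.convexHull(c),6,True).reshape(-1,2).tolist())
E
```

```text
(600, 701, 3)
a 2870.5 (260.3781433105469, 239.20559692382812) [[335, 203], [216, 309], [185, 274], [236, 231], [324, 194]]
a 1355.0 (283.5, 399.5) [[247, 419], [277, 380], [320, 419]]
a 1339.5 (395.69232177734375, 299.4615478515625) [[381, 281], [420, 289], [423, 299], [405, 332], [363, 305]]
b 6470.0 (285.2233581542969, 281.87200927734375) [[304, 203], [329, 358], [246, 361], [251, 206]]
b 1656.0 (522.9058837890625, 374.7764587402344) [[486, 334], [553, 326], [559, 419], [542, 419]]
b 665.5 (431.453125, 209.39227294921875) [[480, 233], [431, 241], [386, 183], [454, 204]]
```

View pics/c.png

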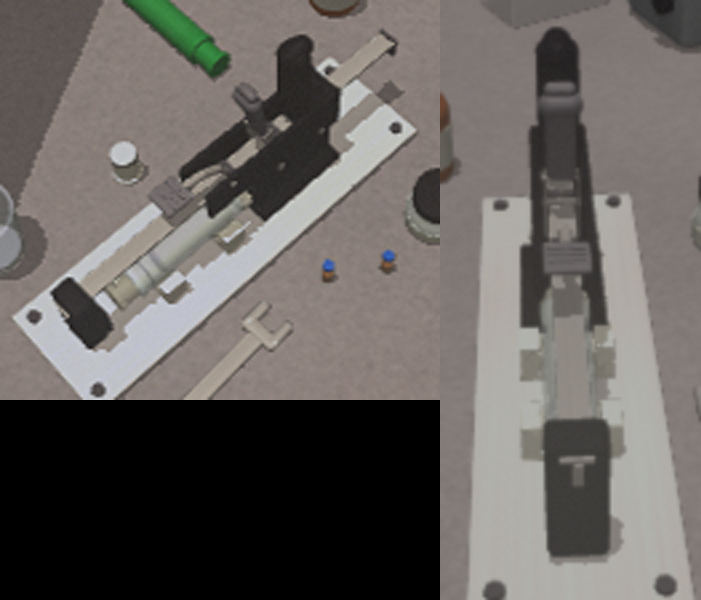

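Clamp confirmed: clear column with white plug at crop-left (120,290), tab at scene (244,228), lip at scene (271,189) / side (281,168), handle top at scene (291,172).

```bash
python3 - <<'E'
from h import *
a=ld('a.png');b=ld('b.png')
k=2.667
ca=lambda u,v:(a,180+u/k,155+v/k)
cb=lambda u,v:(b,235+(u-440)/k,130+v/k)
H=[onz(*ca(*p),.012) for p in[(34,317),(97,389),(397,128),(330,65)]]
G=[onz(*cb(*p),.012) for p in[(494,590),(665,586),(613,202),(501,205)]]
print(np.round(H,4)[:,:2].tolist());print(np.round(G,4)[:,:2].tolist())
for X in(H,G):
    X=np.array(X);d=X[2]+X[3]-X[0]-X[1];print('yaw',np.arctan2(d[1],d[0]),X.mean(0),np.linalg.norm(d)/2)
yaw=[]
for n,p,q,z in(('tab',(172,196),(568,255),.133),('lip',(243,90),(562,100),.19),('handle',(297,45),(557,35),.205),('jawtop',(80,295),(577,430),.1)):
    print(n,tri(ca(*p),cb(*q)).round(4),onz(*ca(*p),z).round(4),onz(*cb(*q),z).round(4))
E
```

```text
[[0.4958, -0.1652], [0.5839, -0.1747], [0.6246, 0.1945], [0.5295, 0.2092]]
[[0.4953, -0.1634], [0.5848, -0.174], [0.6231, 0.193], [0.5343, 0.2031]]
yaw 1.4709704872304723 [0.55846527 0.01596312 0.012     ] 0.3737080924263449
yaw 1.4657381013257167 [0.55939208 0.01467664 0.012     ] 0.3687868122541497
tab [ 0.5551 -0.0345  0.1303] [ 0.5564 -0.0354  0.133 ] [ 0.5545 -0.0379  0.133 ]
lip [0.5612 0.0511 0.187 ] [0.5586 0.0521 0.19  ] [0.563  0.0404 0.19  ]
handle [0.5691 0.1061 0.2019] [0.5702 0.1046 0.205 ] [0.5684 0.0992 0.205 ]
jawtop [ 0.5445 -0.137   0.0946] [ 0.547  -0.1381  0.1   ] [ 0.5434 -0.1422  0.1   ]
```

```bash
python3 -m jog '[[[-10,0,-8],-0.25],[[-20,0,-16],-0.5],[[-30,0,-25],-0.75],[[-40,0,-33],-1],[[-53.2,0,-44.4],-1.11],[[-53.2,0,-44.4],-1.11],[[-53.2,0,-44.4],-1.11],[[-53.2,0,-44.4],-1.11],[[-53.2,0,-44.4],-1.11],[[-53.2,0,-44.4],-1.11],[[-53.2,0,-44.4],-1.11],[[-53.2,0,-44.4],-1.11],[[-53.2,0,-44.4],-1.11],[[-53.2,0,-44.4],-1.11],[[-53.2,0,-44.4],-1.11],[[-53.2,0,-44.4],-1.11],[[-53.2,0,-44.4],-1.11],[[-53.2,0,-44.4],-1.11],[[-53.2,0,-44.4],-1.11],[[-53.2,0,-44.4],-1.11]]' 0 40
python3 - <<'E'
from h import *
from scipy.spatial.transform import Rotation as Ro
st=manip.sense();print(st['tcp_pos'],Ro.from_quat(st['tool_rot']).as_matrix().round(3),st['force'],st['finger_gap'])
E
```

```text
t: 1.77
tcp_pos: [0.5609, 0.0171, 0.2308]
tool_rot: [-0.475, 0.525, -0.524, 0.473]
force: [-0.3, 0.3, -0.5]
finger_gap: -0.005
[0.56091354 0.01712056 0.23079955] [[-0.101 -0.002  0.995]
 [-0.995 -0.    -0.101]
 [ 0.    -1.    -0.002]] [-0.32667384  0.31451955 -0.54781564] -0.005005389564840626
```

```bash
python3 -m jog '[[[0,2,0],0],[[0,4,0],0],[[0,6,0],0],[[0,6.8,0],0],[[0,6.8,0],0]]'
python3 - <<'E'
from h import *
s=snap('side','d.png');w=snap('scene','e.png')
B=cv2.resize(s['frame'][110:260,220:345],(500,600),interpolation=cv2.INTER_CUBIC)
A=cv2.resize(w['frame'][140:290,200:275],(300,600),interpolation=cv2.INTER_CUBIC)
cv2.imwrite('pics/f.png',np.hstack([B,A])[:,:,::-1])
print(manip.sense()['force'])
E
```

```text
t: 2.18
tcp_pos: [0.5595, 0.0162, 0.1613]
tool_rot: [-0.475, 0.527, -0.524, 0.472]
force: [-0.7, 0.7, -0.4]
finger_gap: -0.002
[0.06781713 0.51078899 1.05323954]
```

View pics/f.png

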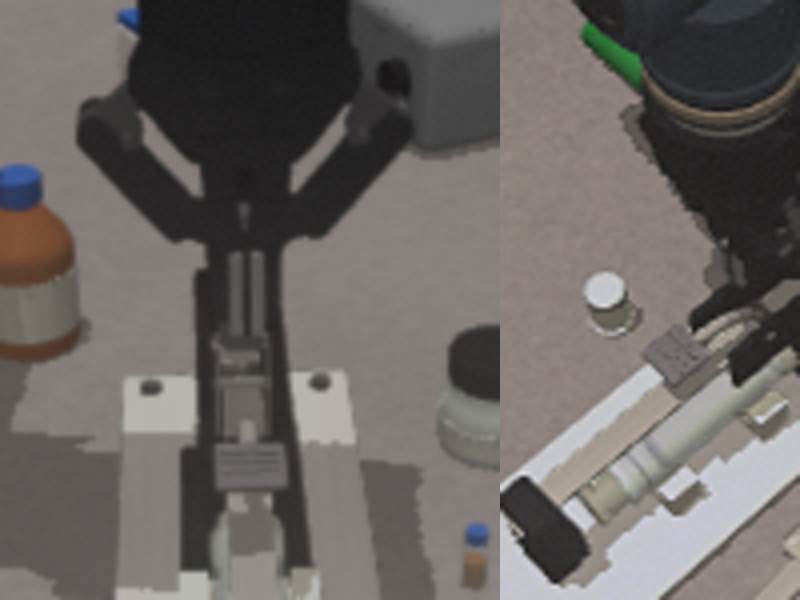

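```bash
python3 - <<'E'
from h import *
e=ld('e.png');u=np.array([.1026,.9947])
for n,p in(('plugface',(222.5,267)),):
    P=onz(e,*p,.04);print(n,P,P[:2]@u)
print('tab',np.array([.5555,-.036])@u,'jawtop',np.array([.5445,-.137])@u)
E
python3 -m jog '[[[-0.3,0,0],0],[[-0.6,0,0],0],[[-0.9,0,0],0],[[-1.2,0,0],0],[[-1.2,0,0],0]]'
python3 -m jog '[[[-0.2,0,0],0],[[-0.4,0,0],0],[[-0.4,0,0],0]]'
python3 -m jog '[[[-0.2,0,0],0],[[-0.4,0,0],0],[[-0.4,0,0],0]]'
python3 -m jog '[[[-0.2,0,0],0],[[-0.4,0,0],0],[[-0.4,0,0],0]]'
```

```text
plugface [ 0.54765438 -0.1125254   0.04      ] -0.05573967789963155
tab 0.0211851 jawtop -0.08040820000000001
t: 2.7
tcp_pos: [0.5632, 0.0301, 0.1638]
tool_rot: [0.474, -0.524, 0.525, -0.474]
force: [0.1, 0.3, -0.0]
finger_gap: -0.004
t: 2.95
tcp_pos: [0.5634, 0.0331, 0.1636]
tool_rot: [0.474, -0.524, 0.525, -0.474]
force: [-0.9, -2.4, 1.6]
finger_gap: 0.001
t: 3.2
tcp_pos: [0.564, 0.0369, 0.1636]
tool_rot: [0.474, -0.524, 0.525, -0.474]
force: [-1.7, -3.5, 2.5]
finger_gap: 0.001
t: 3.45
tcp_pos: [0.5645, 0.0412, 0.1636]
tool_rot: [0.474, -0.524, 0.525, -0.474]
force: [0.0, -3.6, 2.9]
finger_gap: -0.005
```

```bash
python3 -m jog '[[[-0.3,0,0],0],[[-0.6,0,0],0],[[-0.9,0,0],0],[[-1.2,0,0],0],[[-1.5,0,0],0],[[-1.5,0,0],0]]'
python3 -m jog '[[[-0.2,0,0],0],[[-0.4,0,0],0],[[-0.4,0,0],0]]'
python3 - <<'E'
from h import *
s=snap('scene','g.png');e=ld('e.png')
f=lambda q:cv2.resize(q['frame'][215:290,180:255],(400,400),interpolation=cv2.INTER_CUBIC)
cv2.imwrite('pics/h.png',np.hstack([f(e),f(s)])[:,:,::-1])
print(manip.sense()['force'])
E
```

```text
t: 3.95
tcp_pos: [0.566, 0.0563, 0.1635]
tool_rot: [0.474, -0.524, 0.525, -0.474]
force: [-0.5, -5.0, 3.2]
finger_gap: -0.003
t: 4.2
tcp_pos: [0.5664, 0.06, 0.1635]
tool_rot: [0.474, -0.524, 0.525, -0.474]
force: [0.2, -3.5, 4.1]
finger_gap: -0.002
[ 0.0195544  -5.56396185  3.78092582]
```

View pics/h.png

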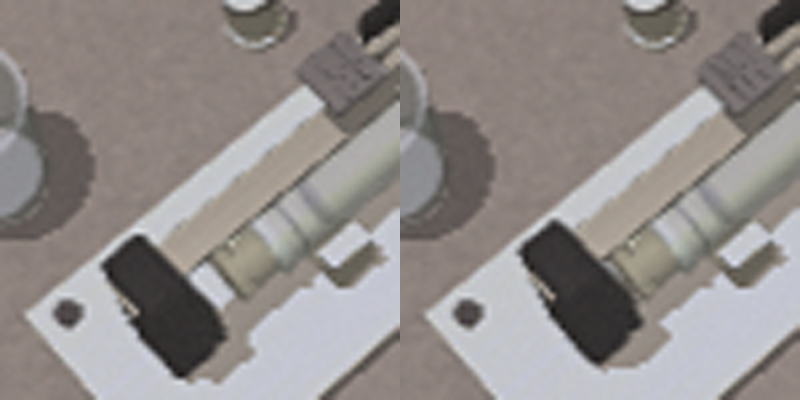

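Jaw walked about 8 mm towards the plug (the gap at crop (610,275) is nearly shut). Return and stroke 2.

```bash
python3 -m jog '[[[0.3,0,0],0],[[0.6,0,0],0],[[1,0,0],0],[[1.4,0,0],0],[[1.8,0,0],0],[[2.2,0,0],0],[[2.6,0,0],0],[[3.0,0,0],0],[[3.3,0,0],0],[[3.3,0,0],0],[[3.3,0,0],0]]'
python3 -m jog '[[[-0.3,0,0],0],[[-0.6,0,0],0],[[-0.9,0,0],0],[[-1.2,0,0],0],[[-1.5,0,0],0],[[-1.5,0,0],0]]'
python3 -m jog '[[[-0.2,0,0],0],[[-0.4,0,0],0],[[-0.4,0,0],0]]'
python3 -m jog '[[[-0.2,0,0],0],[[-0.4,0,0],0],[[-0.4,0,0],0]]'
python3 -m jog '[[[-0.2,0,0],0],[[-0.4,0,0],0],[[-0.4,0,0],0]]'
```

```text
t: 5.17
tcp_pos: [0.5627, 0.0275, 0.1634]
tool_rot: [-0.474, 0.525, -0.525, 0.474]
force: [0.0, 1.4, 0.3]
finger_gap: -0.003
t: 5.67
tcp_pos: [0.5646, 0.0423, 0.1638]
tool_rot: [0.474, -0.524, 0.525, -0.474]
force: [-0.6, -4.6, 3.4]
finger_gap: -0.002
t: 5.92
tcp_pos: [0.5651, 0.0461, 0.1636]
tool_rot: [0.474, -0.524, 0.525, -0.474]
force: [-0.6, -4.5, 3.9]
finger_gap: -0.002
t: 6.17
tcp_pos: [0.5654, 0.05, 0.1636]
tool_rot: [0.474, -0.524, 0.525, -0.474]
force: [0.1, -4.4, 3.5]
finger_gap: 0.001
t: 6.42
tcp_pos: [0.5658, 0.0537, 0.1636]
tool_rot: [0.474, -0.524, 0.525, -0.474]
force: [-0.7, -5.9, 3.8]
finger_gap: -0.001
```

```bash
python3 -m jog '[[[-0.2,0,0],0],[[-0.3,0,0],0],[[-0.3,0,0],0]]'
python3 -m jog '[[[-0.2,0,0],0],[[-0.3,0,0],0],[[-0.3,0,0],0]]'
python3 -c "
from h import *
snap('scene','i.png')"
```

```text
t: 6.67
tcp_pos: [0.5661, 0.0565, 0.1637]
tool_rot: [0.474, -0.524, 0.525, -0.474]
force: [-1.2, -6.8, 4.4]
finger_gap: 0.0
t: 6.92
tcp_pos: [0.5664, 0.0591, 0.1637]
tool_rot: [0.474, -0.524, 0.525, -0.474]
force: [-1.7, -6.7, 5.2]
finger_gap: -0.002
```

Force is 6.7 N, so the plug is probably sliding. Stroke 3 with finer checks.

```bash
python3 -m jog '[[[0.3,0,0],0],[[0.6,0,0],0],[[1,0,0],0],[[1.4,0,0],0],[[1.8,0,0],0],[[2.2,0,0],0],[[2.6,0,0],0],[[3.0,0,0],0],[[3.3,0,0],0],[[3.3,0,0],0],[[3.3,0,0],0]]'
python3 -m jog '[[[-0.3,0,0],0],[[-0.6,0,0],0],[[-0.9,0,0],0],[[-1.1,0,0],0],[[-1.1,0,0],0]]'
python3 -m jog '[[[-0.2,0,0],0],[[-0.3,0,0],0],[[-0.3,0,0],0]]'
python3 -m jog '[[[-0.2,0,0],0],[[-0.3,0,0],0],[[-0.3,0,0],0]]'
```

```text
t: 7.88
tcp_pos: [0.5627, 0.0275, 0.1634]
tool_rot: [-0.474, 0.525, -0.525, 0.474]
force: [0.2, -0.1, 0.1]
finger_gap: -0.0
t: 8.3
tcp_pos: [0.564, 0.0377, 0.1639]
tool_rot: [0.475, -0.524, 0.525, -0.474]
force: [-1.4, -4.8, 4.1]
finger_gap: 0.001
t: 8.55
tcp_pos: [0.5643, 0.0402, 0.1641]
tool_rot: [0.475, -0.524, 0.525, -0.474]
force: [-1.9, -5.7, 4.7]
finger_gap: 0.003
t: 8.8
tcp_pos: [0.5647, 0.043, 0.1641]
tool_rot: [0.475, -0.524, 0.526, -0.474]
force: [-2.3, -6.1, 5.2]
finger_gap: 0.0
```

```bash
python3 -m jog '[[[-0.2,0,0],0],[[-0.3,0,0],0],[[-0.3,0,0],0]]'
python3 -m jog '[[[-0.1,0,0],0],[[-0.2,0,0],0],[[-0.2,0,0],0]]'
```

```text
t: 9.05
tcp_pos: [0.5652, 0.046, 0.1642]
tool_rot: [0.475, -0.524, 0.526, -0.474]
force: [-1.8, -5.5, 4.3]
finger_gap: 0.002
t: 9.3
tcp_pos: [0.5654, 0.0479, 0.1642]
tool_rot: [0.475, -0.523, 0.526, -0.474]
force: [-1.5, -6.6, 5.5]
finger_gap: 0.002
```

Steady sliding force; now at -3.2 in the stroke.

```bash
python3 -m jog '[[[-0.2,0,0],0],[[-0.3,0,0],0],[[-0.3,0,0],0]]'
python3 -m jog '[[[-0.2,0,0],0],[[-0.2,0,0],0]]'
python3 -m jog '[[[-0.2,0,0],0],[[-0.2,0,0],0]]'
```

```text
t: 9.55
tcp_pos: [0.5658, 0.0508, 0.1643]
tool_rot: [0.475, -0.523, 0.526, -0.474]
force: [-2.1, -6.9, 5.9]
finger_gap: 0.006
t: 9.72
tcp_pos: [0.566, 0.0528, 0.1643]
tool_rot: [0.475, -0.523, 0.526, -0.474]
force: [-1.2, -6.7, 5.4]
finger_gap: -0.003
t: 9.88
tcp_pos: [0.5662, 0.0548, 0.1643]
tool_rot: [0.475, -0.523, 0.526, -0.474]
force: [-1.5, -7.0, 5.4]
finger_gap: -0.002
```

```bash
python3 -m jog '[[[-0.2,0,0],0],[[-0.2,0,0],0]]'
python3 -m jog '[[[-0.2,0,0],0],[[-0.2,0,0],0]]'
```

```text
t: 10.05
tcp_pos: [0.5664, 0.0568, 0.1643]
tool_rot: [0.475, -0.523, 0.526, -0.474]
force: [-1.6, -6.5, 6.4]
finger_gap: 0.002
t: 10.22
tcp_pos: [0.5666, 0.0587, 0.1643]
tool_rot: [0.475, -0.523, 0.526, -0.474]
force: [-2.1, -6.2, 5.1]
finger_gap: -0.006
```

Not seated yet; stroke 4.

```bash
python3 -m jog '[[[0.3,0,0],0],[[0.6,0,0],0],[[1,0,0],0],[[1.4,0,0],0],[[1.8,0,0],0],[[2.2,0,0],0],[[2.6,0,0],0],[[3.0,0,0],0],[[3.3,0,0],0],[[3.3,0,0],0],[[3.3,0,0],0]]'
python3 -m jog '[[[-0.3,0,0],0],[[-0.6,0,0],0],[[-0.9,0,0],0],[[-1.1,0,0],0],[[-1.1,0,0],0]]'
python3 -m jog '[[[-0.2,0,0],0],[[-0.3,0,0],0],[[-0.3,0,0],0]]'
```

```text
t: 11.13
tcp_pos: [0.5625, 0.0275, 0.1633]
tool_rot: [-0.474, 0.525, -0.525, 0.474]
force: [0.1, -0.1, 0.8]
finger_gap: 0.0
t: 11.55
tcp_pos: [0.564, 0.0378, 0.1638]
tool_rot: [0.475, -0.524, 0.525, -0.474]
force: [-1.9, -5.3, 3.3]
finger_gap: -0.004
t: 11.8
tcp_pos: [0.5643, 0.0402, 0.1641]
tool_rot: [0.475, -0.524, 0.525, -0.474]
force: [-2.6, -6.4, 4.9]
finger_gap: -0.003
```

```bash
python3 -m jog '[[[-0.2,0,0],0],[[-0.3,0,0],0],[[-0.3,0,0],0]]'
python3 -m jog '[[[-0.2,0,0],0],[[-0.3,0,0],0],[[-0.3,0,0],0]]'
```

```text
t: 12.05
tcp_pos: [0.5647, 0.0427, 0.1642]
tool_rot: [0.475, -0.523, 0.526, -0.474]
force: [-1.4, -7.5, 5.3]
finger_gap: -0.0
t: 12.3
tcp_pos: [0.565, 0.045, 0.1644]
tool_rot: [0.475, -0.523, 0.526, -0.473]
force: [-2.6, -9.6, 7.2]
finger_gap: 0.0
```

Climbing: it is seating. Small steps now.

```bash
python3 -m jog '[[[-0.1,0,0],0],[[-0.2,0,0],0],[[-0.2,0,0],0]]'
```

```text
t: 12.55
tcp_pos: [0.5652, 0.0466, 0.1646]
tool_rot: [0.476, -0.523, 0.526, -0.473]
force: [-3.5, -10.0, 7.8]
finger_gap: 0.001
```

```bash
python3 -m jog '[[[-0.1,0,0],0],[[-0.15,0,0],0],[[-0.15,0,0],0]]'
python3 -c "
from h import *
for i in range(4): print(manip.sense()['force'].round(2)); eyes.snapshot('wrist')"
```

```text
t: 12.8
tcp_pos: [0.5652, 0.0476, 0.1647]
tool_rot: [0.476, -0.523, 0.526, -0.473]
force: [-3.4, -11.7, 8.6]
finger_gap: -0.002
[ -3.37 -11.67   8.59]
[ -3.33 -11.31   8.11]
[ -4.05 -11.6    7.09]
[ -3.93 -11.69   7.96]
```

```bash
python3 -m jog '[[[-0.1,0,0],0],[[-0.1,0,0],0],[[-0.1,0,0],0],[[-0.1,0,0],0]]'
python3 -c "
from h import *
for i in range(3): print(manip.sense()['force'].round(2)); eyes.snapshot('wrist')"
```

```text
t: 13.33
tcp_pos: [0.5654, 0.0483, 0.1647]
tool_rot: [0.476, -0.523, 0.526, -0.473]
force: [-3.5, -12.1, 8.8]
finger_gap: -0.001
[ -3.54 -12.05   8.85]
[ -2.7  -12.32   9.33]
[ -3.68 -12.17   8.66]
```

```bash
python3 -m jog '[[[-0.1,0,0],0],[[-0.1,0,0],0],[[-0.1,0,0],0],[[-0.1,0,0],0],[[-0.1,0,0],0],[[-0.1,0,0],0]]'
python3 -c "
from h import *
for i in range(3): print(manip.sense()['force'].round(2)); eyes.snapshot('wrist')
snap('scene','j.png')"
```

```text
t: 13.98
tcp_pos: [0.5655, 0.0491, 0.1648]
tool_rot: [0.476, -0.522, 0.526, -0.473]
force: [-3.4, -12.7, 8.2]
finger_gap: 0.004
[ -3.35 -12.75   8.18]
[ -4.02 -12.84   8.83]
[ -3.6  -12.7    8.96]
```

About 13.1 N along the bar, held well over 0.3 s. Let go and move over the tab.

```bash
python3 -m jog '[[[0.2,0,0],0],[[0.5,0,0],0],[[0.9,0,0],0],[[1.3,0,0],0],[[1.7,0,0],0],[[2.1,0,0],0],[[2.5,0,0],0],[[3.0,0,0],0],[[4,0,0],0],[[5,0,0],0],[[7,0,0],0],[[9,0,0],0],[[9.1,0,0],0],[[9.1,0,0],0],[[9.1,0,0],0]]'
python3 - <<'E'
from h import *
s=snap('side','k.png');w=snap('scene','l.png')
B=cv2.resize(s['frame'][150:300,220:345],(500,600),interpolation=cv2.INTER_CUBIC)
A=cv2.resize(w['frame'][140:290,200:275],(300,600),interpolation=cv2.INTER_CUBIC)
cv2.imwrite('pics/m.png',np.hstack([B,A])[:,:,::-1])
st=manip.sense();print(st['tcp_pos'],(np.array([.5554,-.0368])-st['tcp_pos'][:2]))
E
```

```text
t: 15.43
tcp_pos: [0.5559, -0.0379, 0.1633]
tool_rot: [-0.474, 0.525, -0.525, 0.474]
force: [-0.5, -0.6, 0.3]
finger_gap: 0.001
[ 0.55590637 -0.03726914  0.16329093] [-0.00050637  0.00046914]
```

View pics/m.png

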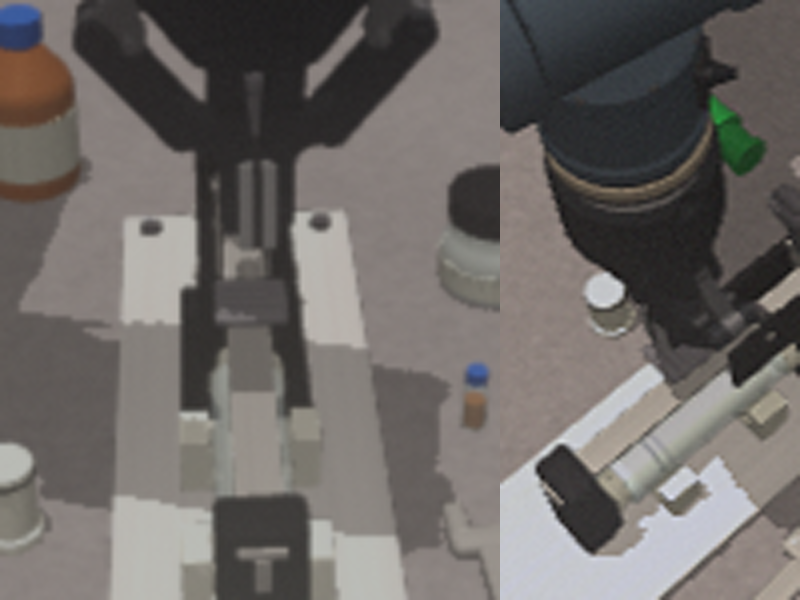

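Fingers are centred over the tab (crop (252,300)), the plug is visibly in (crop-right (615,480)), and the jaw is still on it. Press the tab.

```bash
python3 -m jog '[[[0,1,0],0],[[0,2,0],0],[[0,2.6,0],0],[[0,2.9,0],0],[[0,3.2,0],0],[[0,3.2,0],0]]'
python3 -m jog '[[[0,0.2,0],0],[[0,0.4,0],0],[[0,0.4,0],0],[[0,0.4,0],0],[[0,0.4,0],0],[[0,0.4,0],0],[[0,0.4,0],0],[[0,0.4,0],0],[[0,0.4,0],0],[[0,0.4,0],0],[[0,0.4,0],0],[[0,0.4,0],0],[[0,0.4,0],0],[[0,0.4,0],0]]'
python3 - <<'E'
from h import *
e=ld('e.png');s=snap('scene','n.png');l=ld('l.png')
f=lambda q:cv2.resize(q['frame'][215:290,180:255],(266,266),interpolation=cv2.INTER_CUBIC)
cv2.imwrite('pics/o.png',np.hstack([f(e),f(l),f(s)])[:,:,::-1])
E
```

```text
t: 16.03
tcp_pos: [0.5557, -0.0376, 0.1305]
tool_rot: [-0.474, 0.525, -0.524, 0.474]
force: [-0.4, 0.7, 1.1]
finger_gap: 0.004
t: 17.2
tcp_pos: [0.5562, -0.0379, 0.1274]
tool_rot: [0.474, -0.525, 0.525, -0.474]
force: [1.0, -2.6, 1.8]
finger_gap: 0.001
```

View pics/o.png

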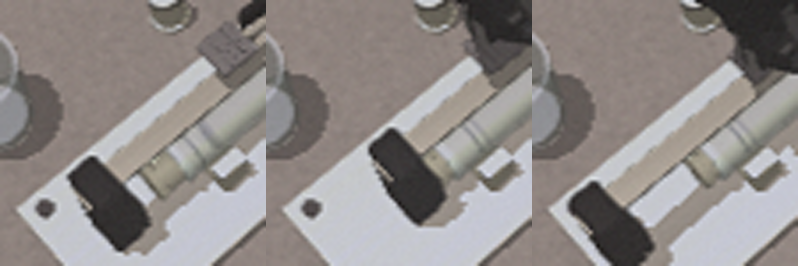

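Jaw is well back (now crop (610,222), plug face at (695,165)). Withdraw and check.

```bash
python3 -m jog '[[[0,-1,0],0],[[0,-3,0],0],[[0,-6,0],0],[[0,-10,0],0],[[0,-13,0],0],[[0,-13,0],0],[[0,-13,0],0],[[0,-13,0],0],[[0,-13,0],0],[[0,-13,0],0]]'
python3 - <<'E'
from h import *
s=snap('scene','p.png');b=snap('side','q.png')
A=cv2.resize(s['frame'][155:305,180:345],(440,400),interpolation=cv2.INTER_CUBIC)
B=cv2.resize(b['frame'][130:355,235:370],(240,400),interpolation=cv2.INTER_CUBIC)
cv2.imwrite('pics/r.png',np.hstack([A,B])[:,:,::-1])
print(manip.sense()['force'].round(2))
E
```

```text
t: 18.08
tcp_pos: [0.5549, -0.0375, 0.2557]
tool_rot: [-0.475, 0.526, -0.524, 0.473]
force: [-0.2, -0.0, 0.1]
finger_gap: -0.001
[-0.01 -0.04 -1.13]
```

View pics/r.png

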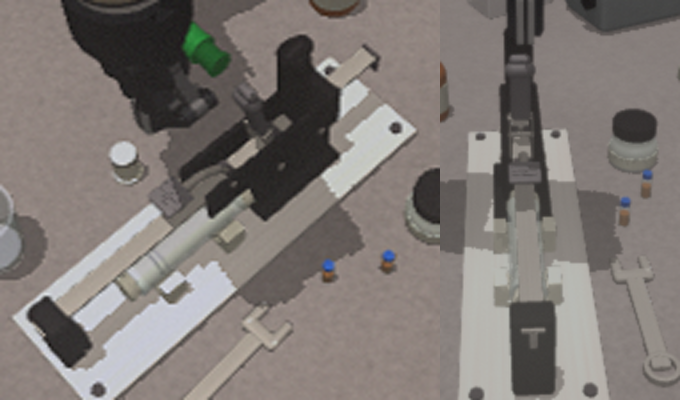

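The trigger is back at rest (same pixel as at the start), the jaw is fully open, the plug is in and the bystanders have not moved. Handing in.

```bash
python3 -c "
from h import *
print(workorder.sign_off())"
```

```text
the job is handed in; nothing more can be done
None
```

The plug is pressed home and the clamp is released, and I have handed the job in; the sign-off gave no verdict. It took about 18 s of robot time.

- **Pressing:** Four trigger strokes with shut fingers walked the jaw onto the plug. The push along the bar stayed at about 6–7 N while the plug slid. In the fourth stroke it climbed steadily. I stopped at about 13 N, inside the 12–15 N window, and held it for over 0.5 s.
- **Release:** I let the trigger come back fully, then pressed the tab down about 6 mm. The jaw sprang back.
- **Last pictures:** The jaw is well clear of the plug. The trigger is at its rest position and the column is in its cradle with the plug in. The bystanders look unmoved, and the gripper is 12 cm above the tab, touching nothing.
- **Not measured:** I judged the jaw force only from the force at the lip. I judged the plug's final depth and the jaw's clearance only by eye in the pictures.
- **One disagreement:** After release the jaw sits further back than it did at the start, so it seems the clamp did not begin fully open.

No check failed.

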